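Set up the dressing mirror

TASK

Slide the small mirror straight up out of its slot in the wooden rack and set it up on the dark leaning stand: bottom edge on the ledge behind the lip, back flat against the backrest, roughly centred from side to side, and the silvered side facing out, away from the backrest. Do not drop it or touch it down on the counter, leave the two boards in the rack, and leave the other things where they are. Let go of it at the end.

Things in the scene. Friction and masses are not known exactly. Their poses are not given: they have to be found in the camera images.
- mirror: Frameless mirror panel, 10 mm thick (x), 140 wide (y), 160 high (z), 0.25-0.5 kg. Origin: centre of its bottom edge, mid-thickness. +x: normal of the silvered face; other face black. Starts upright in one of the rack's three slots (which one varies), the tallest panel there. Its upper 50 mm stands free above the boards and can be pinched across the 10 mm from above.
- rack: Wooden slotted rack, fixed, 200 mm (x) by 166 (y), 74 high. Origin: centre of underside, z up. Three slots at x = -60, 0, +60 mm, each 14 mm wide and running along y: grooves in the two end rails, from the slot floor 12 mm above the counter up to 60 mm. The mirror stands in its slot with its +x along the rack's +x and about 2 mm play each way.
- stand: Dark wooden mirror stand, fixed; its cradle is listed apart. Foot plate 150 mm square, 12 thick, a brass strut behind. Origin: on the counter, 34 mm straight below the cradle's origin; +x to its open front; the foot reaches from x = -105 to +45 mm.
- cradle: Ledge and backrest of the stand, fixed. Origin: middle of the line where backrest face meets ledge top. +z up the backrest face, leaning back 0.35 rad; +x its outward normal, y along the ledge. Backrest 116 mm wide, 100 high. Ledge 150 wide; front lip 12 high, inner face at x = 29 mm. A seated mirror has its origin at x 5 mm, y 0, z 0 here, axes along the cradle's.
- board_a: Plain wood board standing in another slot of the rack, 10 x 140 x 110 mm high. Origin: centre of its bottom edge. To be left there.
- board_b: Cream board standing in the third slot of the rack, 10 x 140 x 110 mm high. Origin: centre of its bottom edge. To be left there.
- scent: Amber glass scent bottle with brass cap, 48 mm diameter, 110 high; origin at its base. Bystander.
- polish: Red shoe-polish tin with a pale lid, 76 mm diameter, 30 high; origin at its base. Bystander.
- brush: Clothes brush, wooden back and black bristle block, 150 x 45 x 36 mm high; origin under its centre, long side along x. Bystander.
- bowl: Blue ceramic bowl, 80 mm diameter, 35 high; origin at its base. Bystander.
- shoetree: Wooden shoe tree with steel rod, about 240 x 50 x 45 mm high; origin underneath, long side along x. Bystander.
Things that resemble listed ones, but are neither listed nor needed, are in the scene too. What is shaped like the stand but purple is not meant.

How it is judged:
On the way:
1. the mirror has been drawn up clear of the slots, still upright over the rack (z of mirror in the frame of rack above 0.065 m and angle between mirror's own z axis and vertical below 0.35 rad and horizontal distance between mirror and rack below 0.12 m), for 0.05 s.
At the end, for the whole second after the job is handed in: The mirror is at rest on the stand: bottom edge on the ledge (within 6 mm in height) and against the backrest (within about 8 mm), within 25 mm of the ledge's middle, its face within 0.1 rad of the backrest's and its bottom edge within 0.1 rad of the ledge line, silvered face outward (x of mirror in the frame of cradle between -0.001 and 0.013 m and y of mirror in the frame of cradle between -0.025 and 0.025 m and z of mirror in the frame of cradle between -0.006 and 0.006 m and angle between the x axis of mirror and the x axis of cradle, either way round below 0.1 rad and angle between the y axis of mirror and the y axis of cradle, either way round below 0.1 rad and angle between mirror's own x axis and vertical below 1.4 rad and linear speed of mirror below 0.02 m/s); the robot touches nothing.
It fails at once if the mirror falls free of the fingers (faster than 0.5 m/s) (contact force between the fingers and mirror below 0.2 N and linear speed of mirror above 0.5 m/s).
It fails at once if the mirror touches down on the counter (height (world z) of mirror below 0.006 m).
It fails at once if a board in the rack is moved more than 30 mm (distance of any of board_a, board_b from where it was at the start of the episode above 0.03 m).
It fails at once if a bystander on the counter is moved more than 30 mm (distance of any of scent, polish, brush, bowl, shoetree from where it was at the start of the episode above 0.03 m).
It also fails if it takes over 42 s, if anything falls off the work surface, if the arm or the gripper's body presses on something with over 40 N, if the wrist force passes 120 N, or if a joint passes its speed limit or range.

ROBOT

A 6-joint arm with a two-finger parallel gripper is mounted at the origin on the work surface. World frame = base frame: x ahead of the robot, y to its left, z up, the work surface at z = 0. Lengths are in m, angles in rad, forces in N, time in s.
With the tool pointing down it reaches from about 0.35 to 0.975 m from the base axis. Payload 4.9 kg.
Tool frame: the origin (TCP) lies at the very end of the fingers, on their centre line; the grasp point (between the pads) lies ctrl.hold_point_z behind it (ctrl.hold_point_z is the distance from the TCP to the grasp point, in m); z points along the fingers, y is the line along which they close (so a half turn about z gives the same grasp; the last joint's range is limited). The gripper opens to 85 mm and grips with 20 to 120 N. Pads are 22 mm wide; open, the fingers measure 114 mm over their backs; the gripper's body (76 mm by 85 mm) begins 54 mm behind the grasp point. The pads swing forward as they close: fully open they stand 13 mm farther back than shut.
Start: joints at [-1.387, 0.053, 1.613, -0, 1.476, -0.119], TCP at [0.186, -0.597, 0.231] pointing down, gripper open.
Joint ranges: [-3.01, 3.01], [-1.01, 2.22], [0.06, 2.58], [-1.02, 4.17], [0.09, 2.62], [-3.14, 3.14]. Speed limits (rad/s): [2.57, 2.57, 3.14, 3.14, 3.14, 3.14].

INTERFACE

Orientations are given as a rotation vector (axis times angle).
In Python, from station import ctrl gives the robot as it stands. The module is installed in compiled form; this text tells all that it offers.
- The arm moves only by the tool jog_arm, never from a script. Its argument "deltas" is a list of rows, each a list of 3 entries, a list of its own where there are three numbers: the closure, from -1 (fully open) to 1 (shut), then the shift along the world's x, y, z scaled (see below), then the turn, a rotation vector about the world's x, y, z scaled (see below). A call has 1 to 12 rows; each row is the pose to reach, as a shift and turn from the pose commanded when the call began, turning the shorter way round; what a row does not reach only later rows make up. The controller multiplies each number of a shift by 0.4 m and each number of a turn by 180 degrees. A row lasts 1/12 s, in which the tool goes at most 41.7 mm and 7.16 degrees, less where a joint would pass 70% of its speed; a pose out of reach is approached as far as the arm can. A call with a number of a shift or a turn outside -1 to 1 is refused whole. A call with a gripper value outside its range is refused whole. The fingers move at their own pace and stop on an object; "squeeze" is the grip in N (left out, the last holds). Time passes only in rows, so rows that repeat a pose let the fingers close. It gives the time, the measured TCP pose, the force, the opening and the grip force at its end, in the units of the state.
- ctrl.get_obs(): the state, without advancing time (a new reading comes with each control period).
- ctrl.get_image(name): name is "side" or "top"; returns the picture (480x640x3 uint8, red, green, blue); there is no depth.
- ctrl.get_calibration(name): a dict with "K" (3x3 intrinsics, pixels), "extrinsics" (4x4, takes a point from world to camera coordinates). Camera axes: x right, y down, z forward; pixel columns grow to the right and rows downward; lengths in m; the calibration is good to about 2 mm. A picture is of the moment at which its call begins. get_calibration takes no time and is no camera call.
- ctrl.finish_job(): hands the job in; it is judged then, once.
The state is a dict: "t": time; "q": joint angles; "dq": joint speeds; "effort": joint torques, N m; "tool_pos": TCP position; "tool_rot": TCP orientation; "contact_force": force on the tool from outside, world axes, zero at the start; "wrist_torque": the same for the moment, N m; "opening": finger opening in m; "grip_force": force on a finger pad.
Only numpy, scipy, OpenCV 4.12 (cv2) and the standard library are available. Lean on these libraries where they do the work, as an engineer would, in place of code of your own. Each camera call takes 0.05 s, during which the arm holds its last target. There are 200 camera calls.

## Working session

There is one attempt and no reset: what is moved stays moved. The work goes in short steps, Python scripts to look and compute and a tool call to move; the robot and the scene stay as the last step left them, time stands still between calls to the robot, and variables do not carry over. Pictures are saved under pics/ and viewed, at most 10 in all, crops included, and the job is handed in when it is done.

Besides the shell and the picture viewer there is one more tool, called after ">>>" in YAML: its name, and indented under it one key for each argument. jog_arm: Moves the arm, as the interface text tells. Its arguments: {"type":"object","properties":{"deltas":{"type":"array","items":{"type":"array"}},"squeeze":{"type":"number"}},"required":["deltas"]}

```bash
mkdir -p pics
python3 - <<'E'
from station import ctrl
import cv2,numpy as np
np.set_printoptions(precision=4,suppress=True)
for n in("side","top"):
    cv2.imwrite(f"pics/{n}0.png",ctrl.get_image(n)[:,:,::-1]);c=ctrl.get_calibration(n);print(n,c["K"],c["extrinsics"])
o=ctrl.get_obs();print(o,ctrl.hold_point_z)
E
```

```text
side [[517.4916   0.     320.7327]
 [  0.     517.4916 245.9334]
 [  0.       0.       1.    ]] [[-0.9162  0.4007 -0.003   0.4502]
 [ 0.258   0.584  -0.7697 -0.1371]
 [-0.3067 -0.706  -0.6384  1.5674]
 [ 0.      0.      0.      1.    ]]
top [[618.4163   0.     328.1776]
 [  0.     618.4163 242.2689]
 [  0.       0.       1.    ]] [[-0.0213 -0.9997 -0.0107  0.0883]
 [-0.9843  0.0228 -0.1751  0.5533]
 [ 0.1753  0.0068 -0.9845  1.7637]
 [ 0.      0.      0.      1.    ]]
{'t': 0.1, 'q': array([-1.387 ,  0.0533,  1.6142, -0.    ,  1.476 , -0.119 ]), 'dq': array([ 0.    , -0.0004, -0.0018,  0.0008, -0.0014,  0.0001]), 'effort': array([  0.0011, -39.4893, -37.1366,  -0.0001,   0.0038,  -0.    ]), 'tool_pos': array([ 0.1863, -0.596 ,  0.2302]), 'tool_rot': array([-3.1038, -0.4736,  0.0001]), 'contact_force': array([ 0.3122, -0.2576,  0.7117]), 'wrist_torque': array([-0.0269,  0.0114,  0.0059]), 'grip_force': 0.0, 'opening': 0.08583696181362005} 0.0187
```

View pics/side0.png

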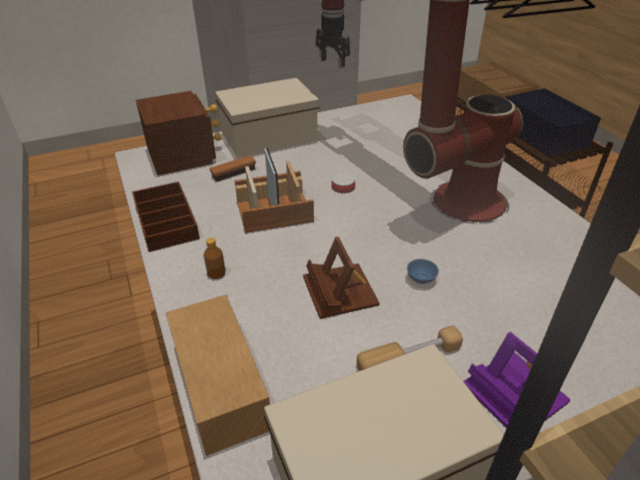

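View pics/top0.png

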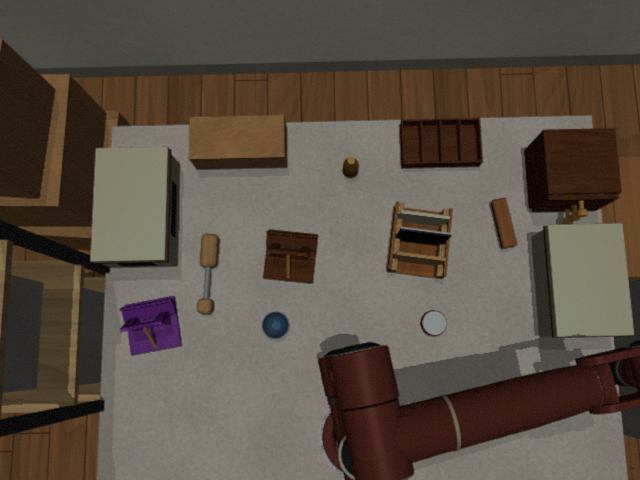

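Run:
```python
import cv2,numpy as np
s=cv2.imread("pics/side0.png");t=cv2.imread("pics/top0.png")
a=cv2.resize(s[135:325,225:385],None,fx=3,fy=3,interpolation=cv2.INTER_CUBIC)
b=cv2.resize(t[195:290,380:460],None,fx=4,fy=4,interpolation=cv2.INTER_CUBIC)
c=cv2.resize(t[222:292,255:325],None,fx=4,fy=4,interpolation=cv2.INTER_CUBIC)
im=np.zeros((600,800,3),np.uint8);im[:570,:480]=a;im[:285,480:760]=c
im[290:290+300,480:800]=b[:300]
im=cv2.convertScaleAbs(im,alpha=1.5)
cv2.imwrite("pics/crop0.png",im)
```

```text
Traceback (most recent call last):
ValueError: could not broadcast input array from shape (280,280,3) into shape (285,280,3)
```

Run:
```python
import cv2,numpy as np
s=cv2.imread("pics/side0.png");t=cv2.imread("pics/top0.png")
a=cv2.resize(s[135:325,225:385],None,fx=3,fy=3,interpolation=cv2.INTER_CUBIC)
b=cv2.resize(t[200:280,380:460],None,fx=4,fy=4,interpolation=cv2.INTER_CUBIC)
c=cv2.resize(t[222:292,255:325],None,fx=4,fy=4,interpolation=cv2.INTER_CUBIC)
im=np.zeros((600,800,3),np.uint8);im[:570,:480]=a;im[:280,480:760]=c
im[280:600,480:800]=b
im=cv2.convertScaleAbs(im,alpha=1.5)
cv2.imwrite("pics/crop0.png",im)
```

```text
(no output)
```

View pics/crop0.png

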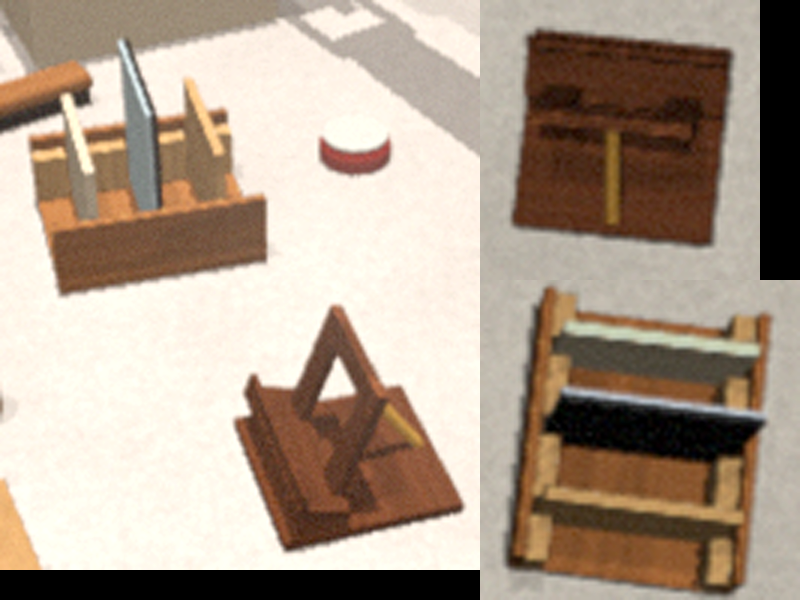

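```bash
cat > h.py <<'E'
import numpy as np,cv2
from station import ctrl
np.set_printoptions(precision=4,suppress=True)
def ray(n,uv):
    c=ctrl.get_calibration(n);E=c["extrinsics"];R=E[:3,:3]
    return -R.T@E[:3,3],R.T@np.linalg.inv(c["K"])@np.array([uv[0],uv[1],1.])
def onz(n,uv,z):
    o,d=ray(n,uv);return o+d*(z-o[2])/d[2]
def tri(a,b):
    (o1,d1),(o2,d2)=ray("top",a),ray("side",b)
    s=np.linalg.lstsq(np.c_[d1,-d2],o2-o1,rcond=None)[0]
    p,q=o1+s[0]*d1,o2+s[1]*d2
    return (p+q)/2,np.linalg.norm(p-q)
def proj(n,p):
    c=ctrl.get_calibration(n);E=c["extrinsics"];q=c["K"]@(E[:3,:3]@np.asarray(p)+E[:3,3]);return q[:2]/q[2]
def quad(mask):
    cs,_=cv2.findContours(mask.astype(np.uint8),cv2.RETR_EXTERNAL,cv2.CHAIN_APPROX_NONE)
    c=max(cs,key=cv2.contourArea);h=cv2.convexHull(c)
    return cv2.approxPolyDP(h,2.5,True)[:,0].astype(float),cv2.contourArea(c)
E
python3 - <<'E'
from h import *
t=cv2.imread("pics/top0.png").astype(int);s=cv2.imread("pics/side0.png").astype(int)
def roi(im,x0,x1,y0,y1):
    m=np.zeros(im.shape[:2],bool);m[y0:y1,x0:x1]=1;return m
# stand: reddish/dark vs cloth
for n,im,r in(("top",t,(255,328,222,292)),("side",s,(298,384,232,320))):
    m=roi(im,*r)&((im[...,0]<75))
    q,a=quad(m);print(n,a)
    for p in q: print(p,onz(n,p,0.012)[:2],onz(n,p,0)[:2])
# mirror top edge: bluish bright in top view
m=roi(t,396,456,222,240)&(t[...,0]>t[...,2]+8)&(t[...,0]>90)
ys,xs=np.nonzero(m);print("mir",len(xs),xs.min(),xs.max(),ys.min(),ys.max())
f=cv2.fitLine(np.c_[xs,ys].astype(np.float32),cv2.DIST_HUBER,0,.01,.01)[:,0];print(f)
w=t[...,0].astype(float)
e=[(x,f[3]+(x-f[2])*f[1]/f[0]) for x in(xs.min()-.5,xs.max()+.5)]
P=[onz("top",p,.172) for p in e];print(e,P,np.linalg.norm(P[0]-P[1]),np.mean(P,0))
# rack in top: outline of wood (saturated)
m=roi(t,380,462,198,285)&((t[...,2]-t[...,0])>30)
q,a=quad(m);print("rack",a)
for p in q: print(p,onz("top",p,.074)[:2],onz("top",p,0)[:2])
m=roi(s,265,282,145,210)&(s[...,0]>s[...,2]+3)
q,a=quad(m);print("mirside",a)
for p in q: print(p,onz("side",p,.172)[:2])
E
```

```text
top 2439.5
[269. 229.] [0.6065 0.2533] [0.6089 0.2546]
[317. 234.] [0.5878 0.1092] [0.5901 0.1095]
[311. 283.] [0.4406 0.1297] [0.4419 0.1301]
[263. 277.] [0.4617 0.2718] [0.4632 0.2732]
side 3252.5
[337. 237.] [0.4476 0.011 ] [ 0.4411 -0.0025]
[358. 264.] [0.4452 0.1333] [0.4387 0.1215]
[378. 304.] [0.4661 0.279 ] [0.4598 0.2691]
[320. 318.] [0.6089 0.2644] [0.6045 0.2544]
[304. 275.] [0.5878 0.1157] [0.5832 0.1036]
[308. 261.] [0.5582 0.0707] [0.5532 0.058 ]
mir 33 402 447 228 233
[  0.9923   0.1241 419.4    229.8   ]
[(np.float64(401.5), np.float64(227.56147763884206)), (np.float64(447.5), np.float64(233.31411473970434))] [array([ 0.5696, -0.1265,  0.172 ]), array([ 0.5506, -0.2513,  0.172 ])] 0.12621845370871984 [ 0.5601 -0.1889  0.172 ]
rack 1859.0
[396. 202.] [ 0.6656 -0.1248] [ 0.6837 -0.1328]
[440. 213.] [ 0.6297 -0.2514] [ 0.6462 -0.2646]
[449. 239.] [ 0.5523 -0.2732] [ 0.5655 -0.2874]
[445. 275.] [ 0.448 -0.256] [ 0.4569 -0.2695]
[433. 277.] [ 0.4431 -0.2215] [ 0.4517 -0.2335]
[388. 268.] [ 0.4719 -0.0941] [ 0.4817 -0.1007]
mirside 42.0
[265. 149.] [ 0.5525 -0.2532]
[274. 173.] [ 0.5725 -0.1216]
[269. 167.] [ 0.5745 -0.1558]
```

>>> jog_arm:
  deltas:
    - [-1,[0,0,0.25],[0,0,0]]
    - [-1,[0,0,0.25],[0,0,0]]
    - [-1,[0,0,0.25],[0,0,0]]
    - [-1,[0.5,0.5,0.25],[0,0,0.356]]
    - [-1,[0.5,0.5,0.25],[0,0,0.356]]
    - [-1,[0.5,0.5,0.25],[0,0,0.356]]
    - [-1,[0.5,0.5,0.25],[0,0,0.356]]
    - [-1,[0.5,0.5,0.25],[0,0,0.356]]
    - [-1,[0.5,0.5,0.25],[0,0,0.356]]
    - [-1,[0.5,0.5,0.25],[0,0,0.356]]
    - [-1,[0.5,0.5,0.25],[0,0,0.356]]
    - [-1,[0.5,0.5,0.25],[0,0,0.356]]

```text
t: 1.1
tool_pos: [0.3877, -0.3947, 0.3308]
tool_rot: [-2.371, -2.061, -0.0]
contact_force: [-0.3, 0.6, 1.2]
opening: 0.0855
grip_force: 0.0
```

>>> jog_arm:
  deltas:
    - [-1,[0.43,0.51,0],[0,0,0]]
    - [-1,[0.43,0.51,0],[0,0,0]]
    - [-1,[0.43,0.51,0],[0,0,0]]
    - [-1,[0.43,0.51,0],[0,0,0]]
    - [-1,[0.43,0.51,0],[0,0,0]]
    - [-1,[0.43,0.51,0],[0,0,0]]
    - [-1,[0.43,0.51,0],[0,0,0]]
    - [-1,[0.43,0.51,-0.2],[0,0,0]]
    - [-1,[0.43,0.51,-0.2],[0,0,0]]
    - [-1,[0.43,0.51,-0.2],[0,0,0]]
    - [-1,[0.43,0.51,-0.2],[0,0,0]]

```text
t: 2.02
tool_pos: [0.5566, -0.1916, 0.2479]
tool_rot: [-2.376, -2.045, 0.005]
contact_force: [-0.6, -0.1, 0.7]
opening: 0.0851
grip_force: 0.0
```

Run:
```python
from h import *
s=ctrl.get_image("side")[:,:,::-1];t=ctrl.get_image("top")[:,:,::-1]
cv2.imwrite("pics/side1.png",s);cv2.imwrite("pics/top1.png",t)
a=cv2.resize(s[90:240,220:340],None,fx=4,fy=4,interpolation=cv2.INTER_CUBIC)
cv2.imwrite("pics/crop1.png",cv2.convertScaleAbs(a,alpha=1.4))
o=ctrl.get_obs();print(o["tool_pos"],o["tool_rot"],o["q"])
# mirror ends via wider sample: top-view row profile of blue at the bright line
```

```text
[ 0.5592 -0.1932  0.2538] [2.3796 2.0469 0.0019] [-0.4585 -0.0405  1.6691  0.      1.51   -0.3085]
```

View pics/crop1.png

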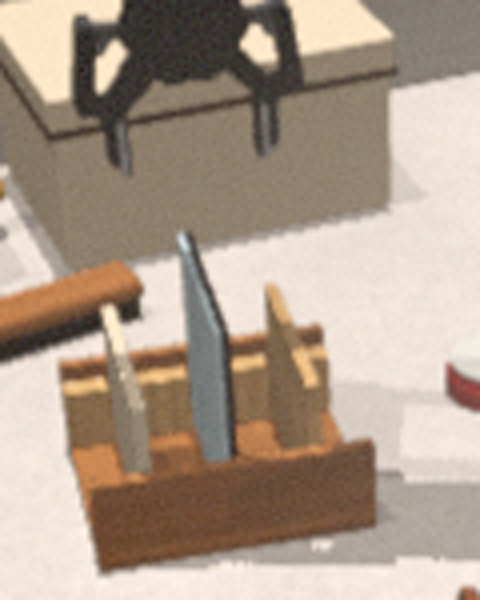

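>>> jog_arm:
  deltas:
    - [-1,[0,0,-0.1],[0,0,0]]
    - [-1,[0,0,-0.2],[0,0,0]]
    - [-1,[0,0,-0.25],[0,0,0]]
    - [-1,[0,0,-0.3],[0,0,0]]
    - [-1,[0,0,-0.3],[0,0,0]]
    - [-1,[0,0,-0.3],[0,0,0]]
    - [-0.5,[0,0,-0.3],[0,0,0]]
    - [0,[0,0,-0.3],[0,0,0]]
    - [0.2,[0,0,-0.3],[0,0,0]]
    - [0.3,[0,0,-0.3],[0,0,0]]
    - [0.4,[0,0,-0.3],[0,0,0]]
    - [0.4,[0,0,-0.3],[0,0,0]]
  squeeze: 20

```text
t: 3.12
tool_pos: [0.5586, -0.1926, 0.1318]
tool_rot: [2.381, 2.049, 0.0]
contact_force: [-0.4, -0.3, -0.1]
opening: 0.0261
grip_force: 0.0
```

Run:
```python
from h import *
s=ctrl.get_image("side")[:,:,::-1]
a=cv2.resize(s[90:240,220:340],None,fx=4,fy=4,interpolation=cv2.INTER_CUBIC)
cv2.imwrite("pics/crop2.png",cv2.convertScaleAbs(a,alpha=1.4))
o=ctrl.get_obs();print(o["tool_pos"],o["tool_rot"],o["contact_force"],o["opening"],o["grip_force"])
```

```text
[ 0.5584 -0.1925  0.1315] [2.381  2.0491 0.0002] [-0.0896  0.4087  0.214 ] 0.025469614752714007 0.0
```

View pics/crop2.png

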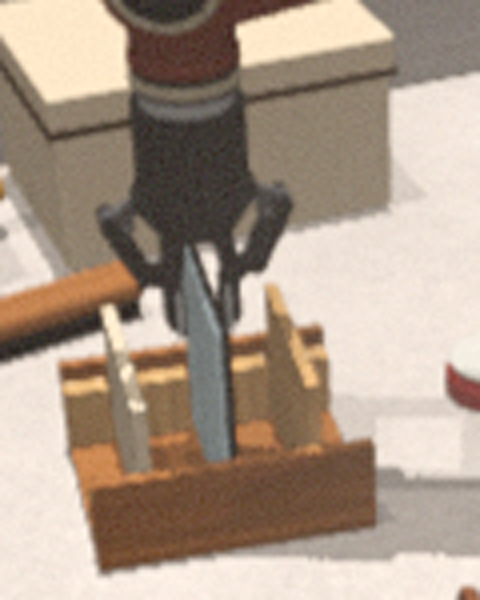

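>>> jog_arm:
  deltas:
    - [0.4,[0.005,0,0],[0,0,0]]
    - [1,[0.005,0,0],[0,0,0]]
    - [1,[0.005,0,0],[0,0,0]]
    - [1,[0.005,0,0],[0,0,0]]
    - [1,[0.005,0,0],[0,0,0]]
    - [1,[0.005,0,0],[0,0,0]]
    - [1,[0.005,0,0],[0,0,0]]
    - [1,[0.005,0,0],[0,0,0]]
    - [1,[0.005,0,0],[0,0,0]]
  squeeze: 50

```text
t: 3.92
tool_pos: [0.5601, -0.1925, 0.1313]
tool_rot: [-2.381, -2.049, 0.001]
contact_force: [-2.4, 1.1, 1.9]
opening: 0.0098
grip_force: 49.2
```

>>> jog_arm:
  deltas:
    - [1,[0,0,0.03],[0,0,0]]
    - [1,[0,0,0.07],[0,0,0]]
    - [1,[0,0,0.12],[0,0,0]]
    - [1,[0,0,0.17],[0,0,0]]
    - [1,[0,0,0.23],[0,0,0]]
    - [1,[0,0,0.3],[0,0,0]]
    - [1,[0,0,0.38],[0,0,0]]
    - [1,[0,0,0.44],[0,0,0]]
    - [1,[0,0,0.48],[0,0,0]]
    - [1,[0,0,0.5],[0,0,0]]
    - [1,[0,0,0.5],[0,0,0]]
    - [1,[0,0,0.5],[0,0,0]]

```text
t: 4.92
tool_pos: [0.5603, -0.1925, 0.3307]
tool_rot: [-2.381, -2.049, -0.0]
contact_force: [0.5, -0.4, -3.1]
opening: 0.0093
grip_force: 49.0
```

Run:
```python
from h import *
s=ctrl.get_image("side")[:,:,::-1];t=ctrl.get_image("top")[:,:,::-1]
cv2.imwrite("pics/side2.png",s);cv2.imwrite("pics/top2.png",t)
a=cv2.resize(s[40:240,220:400],None,fx=3,fy=3,interpolation=cv2.INTER_CUBIC)
cv2.imwrite("pics/crop3.png",cv2.convertScaleAbs(a,alpha=1.4))
o=ctrl.get_obs();print(o["tool_pos"],o["tool_rot"],o["contact_force"],o["wrist_torque"],o["opening"],o["grip_force"])
```

```text
[ 0.5598 -0.1922  0.3289] [-2.3788 -2.0472  0.002 ] [-0.0339  0.6193 -3.1189] [-0.0274  0.0655 -0.0331] 0.00930322477924517 48.952635526657104
```

View pics/crop3.png

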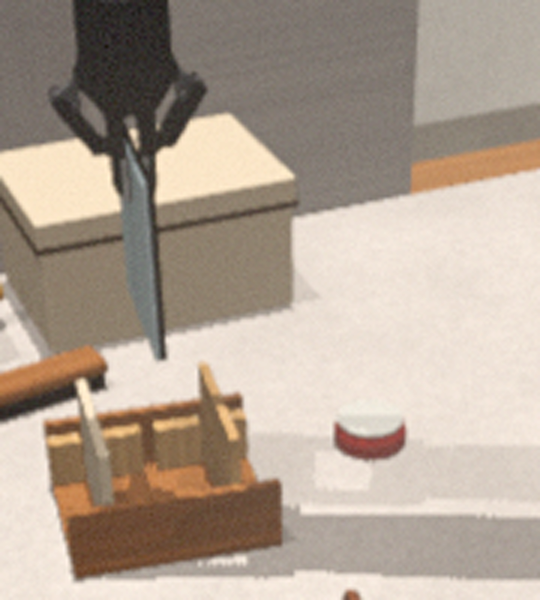

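```bash
cat >> h.py <<'E'
from scipy.spatial.transform import Rotation as Ro
O=np.array([.555,.189,.034]);psi=-.135
C=(Ro.from_euler('z',psi)*Ro.from_euler('y',-.35)).as_matrix()
# mirror frame in tool: mirror x=tool y, y=tool x, z=-tool z
M=np.array([[0,1,0],[1,0,0],[0,0,-1]]).T
def tgt(x,y,z,ly=0.003):  # mirror origin in cradle -> TCP pos (mirror centre ly along its y from TCP)
    return O+C@np.array([x,y-ly,z+.119])
def delta(x,y,z,o=None):
    o=o or ctrl.get_obs();R=Ro.from_rotvec(o["tool_rot"]).as_matrix()
    Rt=C@np.linalg.inv(M)
    dr=Ro.from_matrix(Rt@R.T).as_rotvec()
    return (tgt(x,y,z)-o["tool_pos"])/.4,dr/np.pi
E
python3 - <<'E'
from h import *
o=ctrl.get_obs();R=Ro.from_rotvec(o["tool_rot"]).as_matrix()
print(R)
for s in(-.0,.003):
  for c in([.005,.07,0],[-.005,.07,0]):
    p=o["tool_pos"]+R@(np.array([c[1]+s,c[0],.119]));print(p,proj("side",p),proj("top",p))
for a in((.014,0,.06),(.014,0,.004),(.005,0,.002)):print(a,tgt(*a),*delta(*a))
E
```

```text
[[ 0.149   0.9888 -0.003 ]
 [ 0.9888 -0.149   0.0016]
 [ 0.0011 -0.0032 -1.    ]]
[ 0.5748 -0.1235  0.21  ] [272.024  160.2588] [401.827  222.8624]
[ 0.5649 -0.1221  0.21  ] [275.807  159.7278] [401.4271 226.4889]
[ 0.5752 -0.1206  0.21  ] [272.2434 160.8277] [400.7123 222.7244]
[ 0.5653 -0.1191  0.21  ] [276.0324 160.295 ] [400.3113 226.3506]
(0.014, 0, 0.06) [0.5068 0.1925 0.2069] [-0.1324  0.9618 -0.3049] [-0.0163 -0.1113  0.0045]
(0.014, 0, 0.004) [0.5258 0.1899 0.1543] [-0.0848  0.9553 -0.4365] [-0.0163 -0.1113  0.0045]
(0.005, 0, 0.002) [0.5181 0.191  0.1494] [-0.1041  0.958  -0.4489] [-0.0163 -0.1113  0.0045]
```

>>> jog_arm:
  deltas:
    - [1,[-0.01,0.05,0],[0,0,0]]
    - [1,[-0.02,0.13,0],[0,0,0]]
    - [1,[-0.03,0.22,0],[0,0,0]]
    - [1,[-0.05,0.31,0],[-0.004,-0.025,0.001]]
    - [1,[-0.06,0.4,0],[-0.008,-0.05,0.002]]
    - [1,[-0.07,0.5,0],[-0.012,-0.08,0.003]]
    - [1,[-0.09,0.6,0],[-0.016,-0.111,0.0045]]
    - [1,[-0.1,0.7,0],[-0.016,-0.111,0.0045]]
    - [1,[-0.11,0.8,0],[-0.016,-0.111,0.0045]]
    - [1,[-0.13,0.89,0],[-0.016,-0.111,0.0045]]
    - [1,[-0.13,0.94,-0.05],[-0.016,-0.111,0.0045]]
    - [1,[-0.13,0.96,-0.1],[-0.016,-0.111,0.0045]]

```text
t: 6.02
tool_pos: [0.5074, 0.1948, 0.2906]
tool_rot: [2.149, 1.884, 0.337]
contact_force: [-0.4, -0.9, -3.0]
opening: 0.0092
grip_force: 49.9
```

Run:
```python
from h import *
o=ctrl.get_obs();print(o["tool_pos"],o["contact_force"],o["q"])
for a in((.014,0,.06),(.014,0,.02)):print(a,*delta(*a))
```

```text
[0.5074 0.1948 0.2906] [-0.4272 -0.9068 -2.9559] [ 0.3043 -0.3772  1.9248 -0.1516  1.2751  0.4564]
(0.014, 0, 0.06) [-0.0015 -0.0058 -0.2091] [-0.0003  0.0008 -0.0013]
(0.014, 0, 0.02) [ 0.0325 -0.0104 -0.303 ] [-0.0003  0.0008 -0.0013]
```

Go down to 20 mm above the ledge and look.

>>> jog_arm:
  deltas:
    - [1,[0,-0.006,-0.07],[0,0,0]]
    - [1,[0,-0.006,-0.14],[0,0,0]]
    - [1,[0,-0.006,-0.19],[0,0,0]]
    - [1,[0,-0.007,-0.21],[0,0,0]]
    - [1,[0.015,-0.008,-0.25],[0,0,0]]
    - [1,[0.025,-0.009,-0.28],[0,0,0]]
    - [1,[0.033,-0.01,-0.303],[0,0,0]]
    - [1,[0.033,-0.01,-0.303],[0,0,0]]
    - [1,[0.033,-0.01,-0.303],[0,0,0]]

```text
t: 6.77
tool_pos: [0.5213, 0.1872, 0.1696]
tool_rot: [2.153, 1.879, 0.332]
contact_force: [-1.2, 0.7, -2.5]
opening: 0.0095
grip_force: 49.8
```

Run:
```python
from h import *
s=ctrl.get_image("side")[:,:,::-1];t=ctrl.get_image("top")[:,:,::-1]
cv2.imwrite("pics/side3.png",s);cv2.imwrite("pics/top3.png",t)
a=cv2.resize(s[180:325,285:405],None,fx=4,fy=4,interpolation=cv2.INTER_CUBIC)
b=cv2.resize(t[215:295,250:330],None,fx=4,fy=4,interpolation=cv2.INTER_CUBIC)
im=np.zeros((580,800,3),np.uint8);im[:,:480]=a;im[:320,480:]=b
cv2.imwrite("pics/crop4.png",cv2.convertScaleAbs(im,alpha=1.6))
o=ctrl.get_obs();print(o["tool_pos"],o["contact_force"],o["tool_rot"])
print(delta(.014,0,.02))
R=Ro.from_rotvec(o["tool_rot"]).as_matrix()
for c in([.005,.07],[.005,-.07]):
    p=o["tool_pos"]+R@(np.array([c[1]+.003,c[0],.119]));print("mir bottom corners",p,proj("side",p),(proj("side",p)-[285,180])*4)
for c in([29,75],[29,-75],[0,58],[0,-58]):
    p=O+C@np.array([c[0]/1e3,c[1]/1e3,.012 if c[0] else 0]);print("lip/ledge",c,(proj("side",p)-[285,180])*4,(proj("top",p)-[250,215])*4+[480,0])
```

```text
[0.522  0.1876 0.1712] [ 0.0351  0.5691 -2.1474] [2.1518 1.8783 0.3361]
(array([-0.0041,  0.0077, -0.0047]), array([0.    , 0.0012, 0.0001]))
mir bottom corners [0.5774 0.2538 0.0614] [330.7679 295.7581] [183.0716 463.0324]
mir bottom corners [0.5585 0.115  0.0613] [314.4267 256.8855] [117.7068 307.5421]
lip/ledge [29, 75] [170.5954 483.62  ] [540.5496  69.3369]
lip/ledge [29, -75] [101.7357 315.6394] [743.618   91.7573]
lip/ledge [0, 58] [200.3558 481.064 ] [562.3892 107.8121]
lip/ledge [0, -58] [145.3537 351.9144] [717.9746 125.0595]
```

View pics/crop4.png

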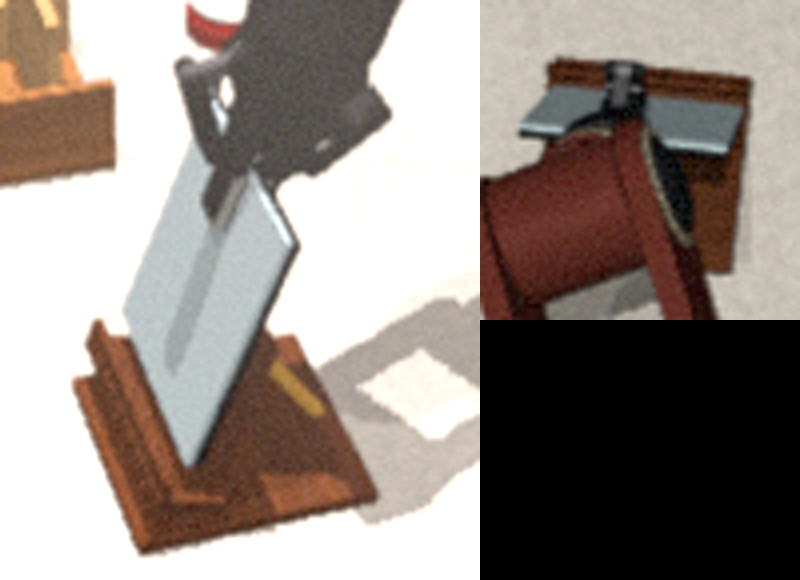

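>>> jog_arm:
  deltas:
    - [1,[0,0.006,-0.015],[0,0.001,0]]
    - [1,[0.005,0.006,-0.03],[0,0.001,0]]
    - [1,[0.01,0.006,-0.042],[0,0.001,0]]
    - [1,[0.01,0.006,-0.042],[0,0.001,0]]
    - [1,[0.01,0.006,-0.042],[0,0.001,0]]
    - [1,[0.01,0.006,-0.042],[0,0.001,0]]

```text
t: 7.37
tool_pos: [0.5256, 0.1898, 0.1532]
tool_rot: [2.154, 1.881, 0.331]
contact_force: [-0.0, -0.4, -2.8]
opening: 0.0096
grip_force: 49.8
```

Run:
```python
from h import *
o=ctrl.get_obs();print(o["tool_pos"],o["contact_force"],o["wrist_torque"])
f=np.array(o["contact_force"]);print("force in cradle",C.T@f)
for a in((.014,0,.004),(.004,0,.003)):print(a,*delta(*a))
```

```text
[0.5256 0.1898 0.1532] [-0.0159 -0.404  -2.8186] [0.06   0.2822 0.0182]
force in cradle [-0.9302 -0.4025 -2.6609]
(0.014, 0, 0.004) [0.0006 0.0002 0.0028] [ 0.0002 -0.0003  0.0001]
(0.004, 0, 0.003) [-0.0218  0.0033 -0.0081] [ 0.0002 -0.0003  0.0001]
```

>>> jog_arm:
  deltas:
    - [1,[-0.006,0.001,-0.002],[0,0,0]]
    - [1,[-0.012,0.002,-0.004],[0,0,0]]
    - [1,[-0.018,0.003,-0.006],[0,0,0]]
    - [1,[-0.022,0.003,-0.008],[0,0,0]]
    - [1,[-0.022,0.003,-0.008],[0,0,0]]
    - [1,[-0.022,0.003,-0.008],[0,0,0]]

```text
t: 7.87
tool_pos: [0.5172, 0.1912, 0.1507]
tool_rot: [2.153, 1.88, 0.333]
contact_force: [1.6, -0.7, -1.4]
opening: 0.0097
grip_force: 49.8
```

```bash
cat > p.py <<'E'
from h import *
o=ctrl.get_obs();print(o["t"],o["tool_pos"],o["wrist_torque"],o["opening"])
f=np.array(o["contact_force"]);print("force in cradle",C.T@f)
print("mirror in cradle",C.T@(o["tool_pos"]-O)-[0,-.003,.119])
E
python3 p.py
```

```text
7.8667 [0.5172 0.1912 0.1507] [ 0.0072 -0.1832  0.1286] 0.009690254420276536
force in cradle [ 1.0614 -0.4915 -1.8888]
mirror in cradle [0.0046 0.0001 0.0036]
```

>>> jog_arm:
  deltas:
    - [1,[0.001,0,-0.003],[0,0,0]]
    - [1,[0.002,0,-0.006],[0,0,0]]
    - [1,[0.003,0,-0.009],[0,0,0]]
    - [1,[0.003,0,-0.009],[0,0,0]]
    - [1,[0.003,0,-0.009],[0,0,0]]

```text
t: 8.28
tool_pos: [0.5186, 0.1909, 0.1483]
tool_rot: [2.153, 1.88, 0.332]
contact_force: [-3.4, -2.8, 7.3]
opening: 0.0095
grip_force: 51.4
```

```bash
python3 p.py
```

```text
8.2833 [0.5186 0.1909 0.1483] [-0.3597  0.4441 -0.0295] 0.009542961378994257
force in cradle [-0.3486 -3.2181  7.8826]
mirror in cradle [ 0.0051 -0.0001  0.0009]
```

>>> jog_arm:
  deltas:
    - [1,[-0.004,0.001,-0.002],[0,0,0]]
    - [1,[-0.008,0.001,-0.003],[0,0,0]]
    - [1,[-0.008,0.001,-0.003],[0,0,0]]
    - [1,[-0.008,0.001,-0.003],[0,0,0]]

```text
t: 8.62
tool_pos: [0.5175, 0.1912, 0.148]
tool_rot: [2.148, 1.878, 0.338]
contact_force: [6.4, -2.6, 1.9]
opening: 0.0094
grip_force: 50.6
```

```bash
python3 p.py
```

```text
8.6167 [0.5175 0.1912 0.148 ] [-0.5675 -1.118   0.2724] 0.009389687575121772
force in cradle [ 6.9427 -1.6993 -0.4645]
mirror in cradle [0.0039 0.0001 0.001 ]
```

>>> jog_arm:
  deltas:
    - [0.6,[0,0,0],[0,0,0]]
    - [0.5,[0,0,0],[0,0,0]]
    - [0.3,[0,0,0],[0,0,0]]
    - [0.1,[0,0,0],[0,0,0]]
    - [0.0,[0,0,0],[0,0,0]]
    - [0.0,[0,0,0],[0,0,0]]
    - [0.0,[0,0,0],[0,0,0]]
  squeeze: 20

```text
t: 9.2
tool_pos: [0.5146, 0.1915, 0.1451]
tool_rot: [2.154, 1.881, 0.331]
contact_force: [0.6, 1.0, -0.2]
opening: 0.0428
grip_force: 0.0
```

```bash
cat p.py - <<'E' | python3 -
s=ctrl.get_image("side")[:,:,::-1];t=ctrl.get_image("top")[:,:,::-1]
a=cv2.resize(s[180:325,285:405],None,fx=4,fy=4,interpolation=cv2.INTER_CUBIC)
b=cv2.resize(t[215:295,250:330],None,fx=4,fy=4,interpolation=cv2.INTER_CUBIC)
im=np.zeros((580,800,3),np.uint8);im[:,:480]=a;im[:320,480:]=b
cv2.imwrite("pics/crop5.png",cv2.convertScaleAbs(im,alpha=1.6))
E
```

```text
9.2 [0.5146 0.1915 0.1451] [ 0.0385  0.1483 -0.0124] 0.0427592186552229
force in cradle [ 0.3548  1.0485 -0.3089]
mirror in cradle [ 0.0002  0.     -0.0008]
```

View pics/crop5.png

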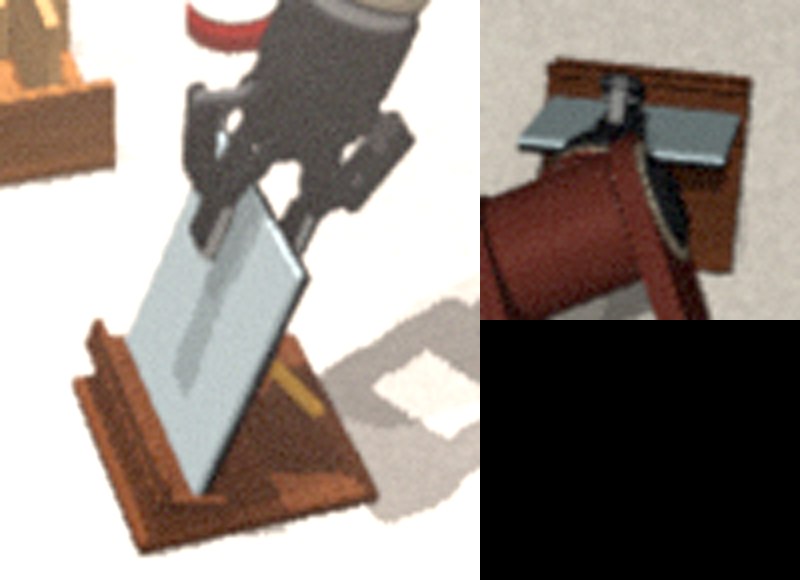

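>>> jog_arm:
  deltas:
    - [0,[-0.01,0.001,0.028],[0,0,0]]
    - [0,[-0.025,0.003,0.07],[0,0,0]]
    - [0,[-0.05,0.007,0.14],[0,0,0]]
    - [0,[-0.075,0.01,0.21],[0,0,0]]
    - [0,[-0.1,0.014,0.28],[0,0,0]]
    - [0,[-0.15,0.02,0.4],[0,0,0]]
    - [0,[-0.3,-0.15,0.45],[0,0,0]]
    - [0,[-0.4,-0.3,0.45],[0,0,0]]
    - [0,[-0.4,-0.4,0.45],[0,0,0]]
    - [0,[-0.4,-0.4,0.45],[0,0,0]]
    - [0,[-0.4,-0.4,0.45],[0,0,0]]
    - [0,[-0.4,-0.4,0.45],[0,0,0]]

```text
t: 10.3
tool_pos: [0.3534, 0.0258, 0.3283]
tool_rot: [2.159, 1.862, 0.332]
contact_force: [0.2, 0.4, -0.2]
opening: 0.0425
grip_force: 0.0
```

```bash
cat p.py - <<'E' | python3 -
s=ctrl.get_image("side")[:,:,::-1];t=ctrl.get_image("top")[:,:,::-1]
a=cv2.resize(s[180:325,285:405],None,fx=4,fy=4,interpolation=cv2.INTER_CUBIC)
b=cv2.resize(t[215:295,250:330],None,fx=4,fy=4,interpolation=cv2.INTER_CUBIC)
im=np.zeros((580,800,3),np.uint8);im[:,:480]=a;im[:320,480:]=b
cv2.imwrite("pics/crop6.png",cv2.convertScaleAbs(im,alpha=1.6))
for x,y,z in((.01,.07,0),(.01,-.07,0),(.01,.07,.16),(.01,-.07,.16),(0,.07,.16),(0,-.07,.16)):
    p=O+C@np.array([x,y,z]);print((x,y,z),(proj("side",p)-[285,180])*4,(proj("top",p)-[250,215])*4+[480,0])
E
```

```text
10.3 [0.3534 0.0258 0.3283] [ 0.04    0.1683 -0.0598] 0.04253509859268178
force in cradle [ 0.0215  0.4059 -0.2665]
mirror in cradle [-0.0661 -0.1858  0.2184]
(0.01, 0.07, 0) [190.9349 494.5959] [547.4837  92.7879]
(0.01, -0.07, 0) [125.5544 338.2102] [735.4423 113.5928]
(0.01, 0.07, 0.16) [292.9228 276.6541] [512.799  131.7393]
(0.01, -0.07, 0.16) [214.1825 128.0603] [718.4166 154.6079]
(0, 0.07, 0.16) [309.2934 278.4335] [511.5712 146.1884]
(0, -0.07, 0.16) [229.4194 130.1971] [716.9698 169.0698]
```

View pics/crop6.png

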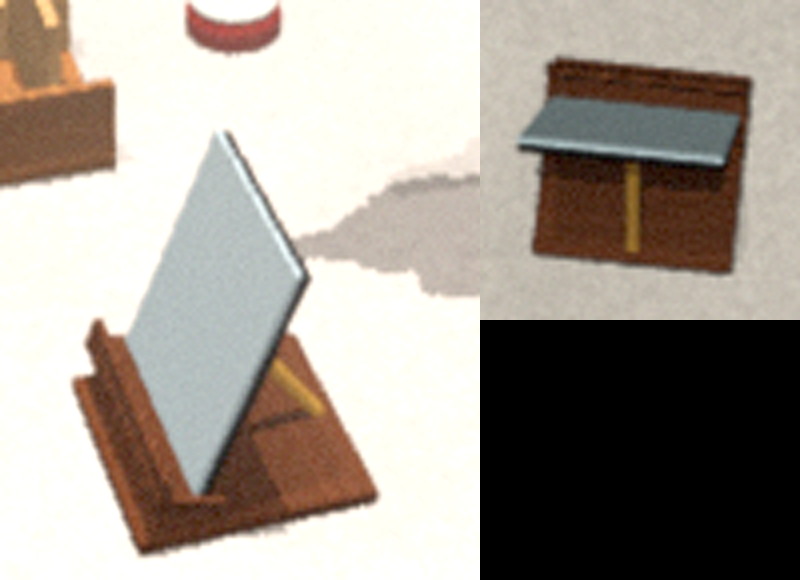

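```bash
python3 -c "
from station import ctrl
print(ctrl.finish_job())"
```

```text
the job is handed in; nothing more can be done
None
```

The mirror is on the dark stand, silvered side out, with its bottom edge behind the lip and its back against the backrest; it is within a few millimetres of centre, and the gripper has let go and moved clear. I handed the job in at about 10 s of the 42 s allowed; no verdict came back.

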